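# Hold the round pedal bin open, then let its lid down softly

## Robot

A 6-joint arm with a two-finger parallel gripper is mounted at the origin on the work surface. World frame = base frame: x ahead of the robot, y to its left, z up, the work surface at z = 0. Lengths are in m, angles in rad, forces in N, time in s.
With the tool pointing down it reaches from about 0.275 to 0.75 m from the base axis. Payload 10.2 kg.
Tool frame: the origin (TCP) lies on the centre line of the jaws, within the pads' length; the fingertips stand 19 mm ahead of it and the grasp point (between the pads) is the TCP (arm.tip_extent is the distance from the TCP to the fingertips, in m); z points along the fingers, y is the direction in which the jaws open and shut (so a half turn about z gives the same grasp; the last joint's range is limited). The gripper opens to 88 mm and grips with 3 to 60 N. Pads are 18 mm wide; open, the fingers measure 123 mm over their backs; the gripper's body (75 mm by 187 mm) begins 45 mm behind the grasp point.
Start: joints at [-1.466, 0.313, 1.498, -0, 1.331, -0.223], TCP at [0.169, -0.497, 0.258] pointing down, gripper open.
Joint ranges: [-2.94, 2.94], [-0.97, 2.17], [0.19, 2.56], [-1.23, 4.37], [0.02, 3.11], [-2.88, 2.88]. Speed limits (rad/s): [2.39, 2.39, 3.01, 3.14, 3.14, 3.14].

## Interface

Orientations are given as a unit quaternion [x, y, z, w].
In Python, from plant import arm, viewer, order, nets gives the robot as it stands.
- The arm moves only by the tool jog_arm, never from a script. Its argument "moves" is a list of rows, each an object of numbers: "grip": the gripper's target within -1 to 1 (fully open at 1, half-way at 0, shut at -1); "tx", "ty", "tz": the shift along the world's x, y, z in mm; "rx", "ry", "rz": the turn, a rotation vector about the world's x, y, z in degrees. In form: [{"grip": .., "tx": .., "ty": .., "tz": .., "rx": .., "ry": .., "rz": ..}, ...]. A call has 1 to 5 rows; each row shifts and turns the commanded pose from where the row before left it; what a row does not reach is not made up. A row lasts 1/12 s, in which the tool goes at most 41.7 mm and 7.16 degrees, less where a joint would pass 70% of its speed; a pose out of reach is approached as far as the arm can. A call is refused whole if a number of a shift passes 41.7 or a number of a turn 7.16, either way. A call with a gripper value outside its range is refused whole. The fingers move at their own pace and stop on an object; the grip force is fixed at half the most. Time passes only in rows, so rows that do not move let the fingers close. It gives the time, the measured TCP pose, the force and the opening at its end, in the units of the state.
- arm.sense(): the state, without advancing time (a new reading comes with each control period).
- viewer.capture(name): name is "side" or "top"; returns (picture, depth): 480x640x3 uint8, blue, green, red; 480x640 float32, m along the optical axis (not along the pixel's ray), 0 where there is no reading.
- viewer.camera_model(name): a dict with "camera_matrix" (3x3 intrinsics, pixels), "dist_coeffs" ([k1, k2, p1, p2, k3] as OpenCV has them; the pictures are not rectified), "R" (3x3) and "t" (3): a world point X has camera coordinates R X + t. Camera axes: x right, y down, z forward; pixel columns grow to the right and rows downward; lengths in m; the calibration is good to about 2 mm. A picture is of the moment at which its call begins. camera_model takes no time and is no camera call.
- order.job_done(): hands the job in, once; it reports no verdict.
Trained networks look in the newest picture that a camera, given by its name, has taken for a name from the list of things; names that differ only in an ending like _2 or _b are one class to them, and where a whole thing is asked for, a point or a joint stands for the part that bears it (a point fixed in the world has none). Each returns a list of dicts, best first, with "p" (0 to 1); they miss things now and then, are a little off and sometimes report something else, mostly with a low value. They report only what shows in the picture. A call takes as long as a camera call.
- nets.find_in(target, camera): "location" ([x, y, z] in m, in world coordinates, good to about 4 mm: the middle of the surface that is visible of it).
- nets.regions_of(target, camera): "mask" (480x640 bool, what is visible of it).
The state is a dict: "time_s": time; "qpos": joint angles; "qd": joint speeds; "tau": joint torques, N m; "position": TCP position; "tool_rot": TCP orientation; "ft_force": force on the tool from outside, world axes, zero at the start; "wrist_torque": the same for the moment, N m; "gripper_width": finger opening in m.
Only numpy, scipy, OpenCV 4.12 (cv2) and the standard library are available. Lean on these libraries where they do the work, as an engineer would, in place of code of your own. Each camera call takes 0.05 s, during which the arm holds its last target. There are 200 camera calls.

## Task

My hands are full of old ticket stubs: with a fingertip, press the pedal of the round bin right down so that its lid stands wide open, keep it open for at least three seconds while I drop them in, then ease the pedal up slowly so that the lid comes down gently and shuts without slamming, and take your hand away. Work it by the pedal alone, without touching the lid. Leave the square bin shut, and do not pick up, tip or push along either bin or anything else on the console.

Things in the scene. Friction and masses are not known exactly. Their poses are not given: they have to be found in the camera images.
- round_bin: round steel pedal bin, 150 mm across, 200 mm high to its rim and about 218 mm to the top of its shut lid, standing loose on the console top (1.6 kg). Origin at the centre of its underside; z up; the pedal sticks out towards its own -x side, the lid's hinge is at its +x side.
- round_pad (a point): top centre of the round bin's pedal pad (46 mm long, 58 wide, 8 thick). At rest it is 42 mm above the console, 124 mm from the bin's axis, 49 mm clear of its wall, the pad sloping up 0.16 rad outwards. Pressed, it swings almost straight down about a pivot 88 mm inboard and 24 mm above the console; fully down, with its outer edge on the console, its centre is about 13 mm high.
- round_pedal (a joint): angle of the round bin's pedal (rad): 0 = up, lid shut; about 0.33 = fully down. The lid's weight and a return spring push it up with some 3 to 9 N. Let go, it springs up and the lid slams; let up over three seconds or more for the whole travel, the lid comes down softly.
- round_lid (a joint): opening of the round bin's lid (rad): 0 = shut, about 1.15 = wide open, pedal fully down. Linked rigidly to the pedal: 3.5 rad for each rad of the pedal, so 10 mm/s at the pad turns it about 0.4 rad/s; coming home faster than 1.5 rad/s is a slam. It falls shut by itself from any angle (lid about 170 g).
- square_bin: square steel pedal bin, 140 x 140 mm (same height, base and pedal as the round one), 200 mm high to its rim and about 218 mm to the top of its shut lid, standing loose on the console top (1.6 kg). Origin at the centre of its underside; z up; the pedal sticks out towards its own -x side, the lid's hinge is at its +x side.
- square_pad (a point): top centre of the square bin's pedal pad (46 mm long, 58 wide, 8 thick). At rest it is 42 mm above the console, 119 mm from the bin's axis, 49 mm clear of its wall, the pad sloping up 0.16 rad outwards. Pressed, it swings almost straight down about a pivot 88 mm inboard and 24 mm above the console; fully down, with its outer edge on the console, its centre is about 13 mm high.
- square_pedal (a joint): angle of the square bin's pedal (rad): 0 = up, lid shut; about 0.33 = fully down. The lid's weight and a return spring push it up with some 3 to 9 N. Let go, it springs up and the lid slams; let up over three seconds or more for the whole travel, the lid comes down softly.
- square_lid (a joint): opening of the square bin's lid (rad): 0 = shut, about 1.15 = wide open, pedal fully down. Linked rigidly to the pedal: 3.5 rad for each rad of the pedal, so 10 mm/s at the pad turns it about 0.4 rad/s; coming home faster than 1.5 rad/s is a slam. It falls shut by itself from any angle (lid about 170 g).
- shoehorn: white plastic shoehorn lying flat, 180 mm long, 10 mm high; origin under its middle, x along it; loose, to be left alone
- keys: stainless steel snap hook with three keys, lying flat, 85 mm long, 8 mm high; origin at the hook's end next to the keys; loose, to be left alone
- phone_grip: lime silicone phone grip, a 40 mm disc on a short stem, 24 mm high; origin under its centre; loose, to be left alone
- helmet_light: black bicycle helmet light standing on its clamp foot, 52 x 36 x 40 mm; origin under its centre; loose, to be left alone
- shoe_brush: wooden shoe brush lying bristles down, 140 x 45 x 40 mm; origin under its centre, x along it; loose, to be left alone
- polish_tin: flat aluminium polish tin, 76 mm across, 26 mm high; origin under its centre; loose, to be left alone
- bowl: white ceramic bowl, 120 mm across, 45 mm high; origin under its centre; loose, to be left alone

How it is judged:
By the outcome, as a careful person would: the job done as asked, in the order asked, and still so for the second after the job is handed in, with the robot touching nothing.
It also fails if it takes over 58 s, if anything falls off the work surface, if the arm or the gripper's body presses on something with over 40 N, if the wrist force passes 120 N, or if a joint passes its speed limit or range.

## Working session

There is one attempt and no reset: what is moved stays moved. The work goes in short steps, Python scripts to look and compute and a tool call to move; the robot and the scene stay as the last step left them, time stands still between calls to the robot, and variables do not carry over. Pictures are saved under pics/ and viewed, on a budget of 10 in all, crops included, one or two more only if the job needs it, and the job is handed in when it is done.

Besides the shell and the picture viewer there is one more tool, called after "Call:" as name([rows], argument=value, ...), one row to a line, values as JSON. jog_arm: Moves the arm, as the interface text tells. Its arguments: {"type":"object","properties":{"moves":{"type":"array"}},"required":["moves"]}

```bash
mkdir -p pics; python3 - <<'E'
from plant import arm, viewer, order, nets
import cv2, numpy as np
ims=[]
for c in("side","top"):
    p,d=viewer.capture(c); cv2.imwrite(f"pics/{c}0.png",p)
    for t in("round_bin","round_pad","square_bin","square_pad"):
        for r in nets.find_in(t,c)[:2]: print(c,t,np.round(r["location"],3),round(r["p"],2))
print(arm.sense())
E
```

```text
side round_bin [ 0.567 -0.15   0.133] 0.67
side round_pad [ 0.485 -0.173  0.042] 0.62
side square_bin [0.596 0.227 0.14 ] 0.68
side square_pad [0.533 0.2   0.046] 0.81
side square_pad [ 0.482 -0.003  0.024] 0.19
top round_bin [ 0.594 -0.188  0.209] 0.63
top round_pad [ 0.488 -0.174  0.04 ] 0.85
top round_pad [0.656 0.18  0.217] 0.3
top square_bin [0.639 0.181 0.221] 0.8
top square_pad [0.538 0.199 0.042] 0.63
{'time_s': 0.5, 'qpos': array([-1.46642716e+00,  3.12878144e-01,  1.49772529e+00, -3.34512292e-06,
        1.33100231e+00, -2.23371882e-01]), 'qd': array([-1.62639905e-03, -1.46340425e-03, -1.33399325e-03, -3.84920162e-04,
        8.73772036e-05, -7.97253748e-04]), 'tau': array([ 2.39922456e-04, -4.01880169e+01, -2.52286702e+01,  6.95267133e-02,
        3.22457787e-02, -2.78975767e-05]), 'position': array([ 0.16900143, -0.49704983,  0.25772184]), 'tool_rot': array([ 9.86603180e-01,  1.63138483e-01, -1.23273533e-06, -6.62809424e-06]), 'ft_force': array([ 0.40933342, -0.18106784, -1.26941641]), 'wrist_torque': array([ 0.00829555,  0.05065332, -0.03530855]), 'gripper_width': 0.08843828161235223}
```

View pics/side0.png

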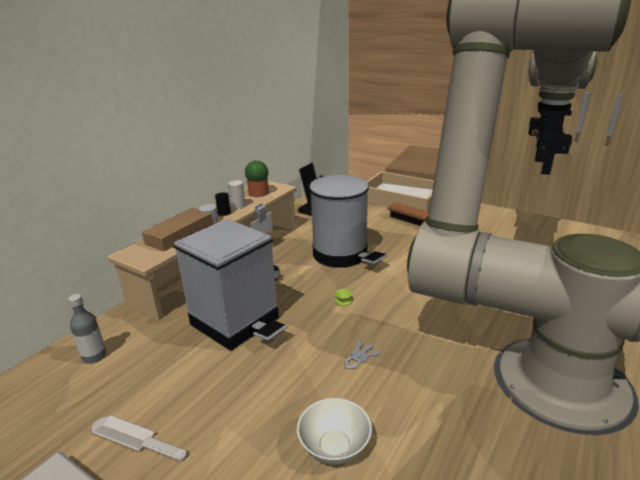

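View pics/top0.png

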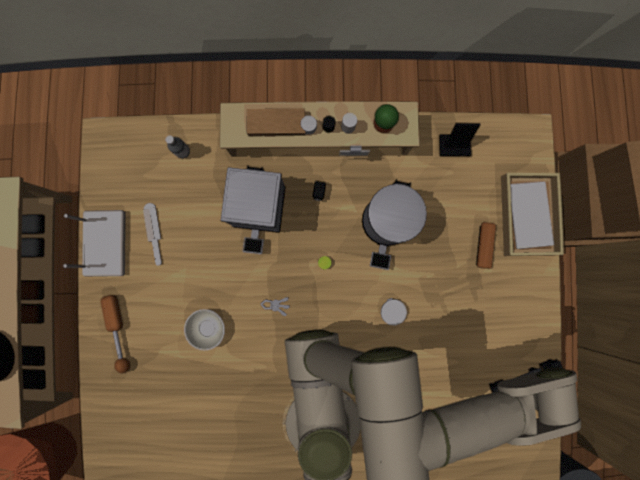

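The round bin is in front of the robot, with its lid at about (395,215) in the top view and its pedal at (381,260). The polish tin is at (394,312) and clear of the pedal. Next I'll get the pedal's direction from depth.

```bash
cat > h.py <<'E'
from plant import arm, viewer, order, nets
import cv2, numpy as np
def cloud(c,d,m):
    k=viewer.camera_model(c); v,u=np.nonzero(m&(d>0))
    uv=cv2.undistortPoints(np.c_[u,v].astype(float)[:,None],np.array(k["camera_matrix"]),np.array(k["dist_coeffs"]))[:,0]
    z=d[v,u]; return (np.c_[uv*z[:,None],z]-np.array(k["t"]).ravel())@np.array(k["R"])
E
python3 - <<'E'
from h import *
for c in("top","side"):
    p,d=viewer.capture(c)
    for t in("round_bin","round_pad"):
        r=nets.regions_of(t,c)
        if not r: continue
        P=cloud(c,d,r[0]["mask"]); print(c,t,r[0]["p"],len(P))
        L=P[(P[:,2]>.205)&(P[:,2]<.24)]
        if len(L)>20:
            (cx,cy),R=cv2.minEnclosingCircle(L[:,:2].astype(np.float32)); print(" lid",cx,cy,R,np.median(L,0))
        Q=P[(P[:,2]>.025)&(P[:,2]<.06)]
        # pad: points outside bin
        if t=="round_pad" and len(Q)>10:
            print(" pad med",np.median(Q,0),cv2.minAreaRect(Q[:,:2].astype(np.float32)), Q.min(0),Q.max(0))
E
```

```text
top round_bin 0.6 3492
 lid 0.6136435270309448 -0.20090535283088684 0.08394111692905426 [ 0.60740045 -0.20009068  0.21490291]
top round_pad 0.7 345
 pad med [ 0.48930092 -0.17617188  0.0410353 ] ((0.49686625599861145, -0.17684990167617798), (0.0576961487531662, 0.0688624456524849), 75.55999755859375) [ 0.45959384 -0.20430771  0.02834718] [ 0.53104862 -0.14343709  0.05160718]
side round_bin 0.68 4919
 lid 0.6165174841880798 -0.1992211937904358 0.08436676859855652 [ 0.59864066 -0.18016856  0.21466738]
side round_pad 0.75 238
 pad med [ 0.48734945 -0.171827    0.04085094] ((0.4991784691810608, -0.17429861426353455), (0.05837197229266167, 0.07133311778306961), 76.92317962646484) [ 0.46072469 -0.20315911  0.02756056] [ 0.53323059 -0.13972861  0.04724008]
```

Call:
jog_arm([
  {"grip": -1, "tx": 21, "ty": 21.5, "tz": -4, "rz": -3.1},
  {"grip": -1, "tx": 21, "ty": 21.5, "tz": -4, "rz": -3.1},
  {"grip": -1, "tx": 21, "ty": 21.5, "tz": -4, "rz": -3.1},
  {"grip": -1, "tx": 21, "ty": 21.5, "tz": -4, "rz": -3.1},
  {"grip": -1, "tx": 21, "ty": 21.5, "tz": -4, "rz": -3.1},
])

```text
invalid input
```

Call:
jog_arm([
  {"grip": -1, "tx": 21, "ty": 21.5, "tz": -4, "rz": -3.1},
  {"grip": -1, "tx": 21, "ty": 21.5, "tz": -4, "rz": -3.1},
  {"grip": -1, "tx": 21, "ty": 21.5, "tz": -4, "rz": -3.1},
  {"grip": -1, "tx": 21, "ty": 21.5, "tz": -4, "rz": -3.1},
  {"grip": -1, "tx": 21, "ty": 21.5, "tz": -4, "rz": -3.1},
])

```text
invalid input
```

Call:
jog_arm([
  {"grip": -1, "tx": 20, "ty": 21.5, "tz": -10, "rx": -0.65, "ry": -2.93},
  {"grip": -1, "tx": 20, "ty": 21.5, "tz": -10, "rx": -0.65, "ry": -2.93},
  {"grip": -1, "tx": 20, "ty": 21.5, "tz": -10, "rx": -0.65, "ry": -2.93},
  {"grip": -1, "tx": 20, "ty": 21.5, "tz": -10, "rx": -0.65, "ry": -2.93},
  {"grip": -1, "tx": 20, "ty": 21.5, "tz": -10, "rx": -0.65, "ry": -2.93},
])

```text
invalid input
```

Call:
jog_arm([
  {"grip": -1, "tx": 21, "ty": 21.5, "tz": -4, "rx": 0, "ry": 0, "rz": -3.1},
  {"grip": -1, "tx": 21, "ty": 21.5, "tz": -4, "rx": 0, "ry": 0, "rz": -3.1},
  {"grip": -1, "tx": 21, "ty": 21.5, "tz": -4, "rx": 0, "ry": 0, "rz": -3.1},
  {"grip": -1, "tx": 21, "ty": 21.5, "tz": -4, "rx": 0, "ry": 0, "rz": -3.1},
  {"grip": -1, "tx": 21, "ty": 21.5, "tz": -4, "rx": 0, "ry": 0, "rz": -3.1},
])

```text
time_s: 1.22
position: [0.2748, -0.3884, 0.2376]
tool_rot: [1.0, 0.027, 0.0, 0.0]
ft_force: [0.4, -1.1, 0.3]
gripper_width: 0.0569
```

Call:
jog_arm([
  {"grip": -1, "tx": 21, "ty": 21.5, "tz": -4, "rx": 0, "ry": 0, "rz": -3.1},
  {"grip": -1, "tx": 21, "ty": 21.5, "tz": -4, "rx": 0, "ry": 0, "rz": -3.1},
  {"grip": -1, "tx": 21, "ty": 21.5, "tz": -4, "rx": 0, "ry": 0, "rz": -3.1},
  {"grip": -1, "tx": 21, "ty": 21.5, "tz": -4, "rx": 0, "ry": 0, "rz": -3.1},
  {"grip": -1, "tx": 21, "ty": 21.5, "tz": -4, "rx": 0, "ry": 0, "rz": -3.1},
])

```text
time_s: 1.63
position: [0.3799, -0.2809, 0.2177]
tool_rot: [0.994, -0.108, 0.0, 0.0]
ft_force: [-0.1, -0.8, 1.0]
gripper_width: 0.0235
```

Call:
jog_arm([
  {"grip": -1, "tx": 20, "ty": 21.5, "tz": -10, "rx": -0.65, "ry": -2.93, "rz": 0},
  {"grip": -1, "tx": 20, "ty": 21.5, "tz": -10, "rx": -0.65, "ry": -2.93, "rz": 0},
  {"grip": -1, "tx": 20, "ty": 21.5, "tz": -10, "rx": -0.65, "ry": -2.93, "rz": 0},
  {"grip": -1, "tx": 20, "ty": 21.5, "tz": -10, "rx": -0.65, "ry": -2.93, "rz": 0},
  {"grip": -1, "tx": 20, "ty": 21.5, "tz": -10, "rx": -0.65, "ry": -2.93, "rz": 0},
])

```text
time_s: 2.05
position: [0.4799, -0.1735, 0.1676]
tool_rot: [0.986, -0.106, 0.131, 0.015]
ft_force: [0.5, -0.5, 0.1]
gripper_width: 0.0006
```

Call:
jog_arm([
  {"grip": -1, "tx": 1, "ty": 0, "tz": -20, "rx": 0, "ry": 0, "rz": 0},
  {"grip": -1, "tx": 1, "ty": 0, "tz": -20, "rx": 0, "ry": 0, "rz": 0},
  {"grip": -1, "tx": 1, "ty": 0, "tz": -20, "rx": 0, "ry": 0, "rz": 0},
  {"grip": -1, "tx": 0, "ty": 0, "tz": -20, "rx": 0, "ry": 0, "rz": 0},
  {"grip": -1, "tx": 0, "ty": 0, "tz": -5, "rx": 0, "ry": 0, "rz": 0},
])

```text
time_s: 2.47
position: [0.481, -0.1738, 0.0802]
tool_rot: [0.986, -0.106, 0.128, 0.014]
ft_force: [-0.5, 0.7, -0.5]
gripper_width: 0.0003
```

```bash
python3 - <<'E'
from h import *
for c,(u,v) in(("side",(370,240)),("top",(385,250))):
    p,d=viewer.capture(c); q=p[v-75:v+75,u-75:u+75]
    cv2.imwrite(f"pics/{c}1.png",cv2.resize(q,None,fx=4,fy=4,interpolation=cv2.INTER_CUBIC))
a,b=[cv2.imread(f"pics/{c}1.png") for c in("side","top")]
cv2.imwrite("pics/both1.png",cv2.resize(np.hstack([a,b]),(800,400)))
s=arm.sense();print(s["position"],s["ft_force"])
E
```

```text
[ 0.48177133 -0.17439275  0.08222194] [ 0.48935646 -0.09971613  0.2457687 ]
```

View pics/both1.png

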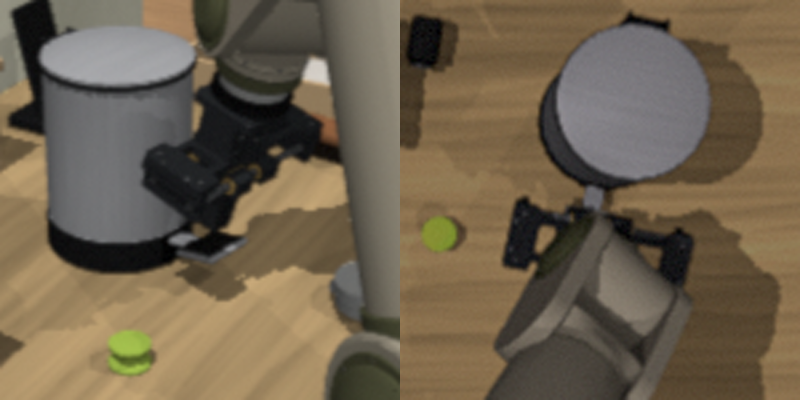

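The fingertip is over the pad: tip at about (215,225) and pad at (210,245) in the side crop. The gripper is clear of the bin wall, so I'll press now.

Call:
jog_arm([
  {"grip": -1, "tx": 1, "ty": 0, "tz": -6, "rx": 0, "ry": 0, "rz": 0},
  {"grip": -1, "tx": 0, "ty": 0, "tz": -6, "rx": 0, "ry": 0, "rz": 0},
  {"grip": -1, "tx": 0, "ty": 0, "tz": -4, "rx": 0, "ry": 0, "rz": 0},
  {"grip": -1, "tx": 0, "ty": 0, "tz": -2, "rx": 0, "ry": 0, "rz": 0},
  {"grip": -1, "tx": 0, "ty": 0, "tz": -2, "rx": 0, "ry": 0, "rz": 0},
])

```text
time_s: 2.98
position: [0.4831, -0.1746, 0.0628]
tool_rot: [0.986, -0.105, 0.13, 0.015]
ft_force: [-3.0, 1.5, 9.1]
gripper_width: 0.0008
```

Call:
jog_arm([
  {"grip": -1, "tx": 0, "ty": 0, "tz": -2, "rx": 0, "ry": 0, "rz": 0},
  {"grip": -1, "tx": 0, "ty": 0, "tz": -2, "rx": 0, "ry": 0, "rz": 0},
  {"grip": -1, "tx": 0, "ty": 0, "tz": -2, "rx": 0, "ry": 0, "rz": 0},
  {"grip": -1, "tx": 0, "ty": 0, "tz": -2, "rx": 0, "ry": 0, "rz": 0},
  {"grip": -1, "tx": 0, "ty": 0, "tz": -2, "rx": 0, "ry": 0, "rz": 0},
])

```text
time_s: 3.4
position: [0.4828, -0.1745, 0.0531]
tool_rot: [0.986, -0.105, 0.13, 0.015]
ft_force: [-5.1, 1.5, 7.5]
gripper_width: 0.0002
```

Call:
jog_arm([
  {"grip": -1, "tx": 0, "ty": 0, "tz": -2, "rx": 0, "ry": 0, "rz": 0},
  {"grip": -1, "tx": 0, "ty": 0, "tz": -2, "rx": 0, "ry": 0, "rz": 0},
  {"grip": -1, "tx": 0, "ty": 0, "tz": -2, "rx": 0, "ry": 0, "rz": 0},
  {"grip": -1, "tx": 0, "ty": 0, "tz": -2, "rx": 0, "ry": 0, "rz": 0},
  {"grip": -1, "tx": 0, "ty": 0, "tz": -2, "rx": 0, "ry": 0, "rz": 0},
])

```text
time_s: 3.82
position: [0.4826, -0.1744, 0.0429]
tool_rot: [0.986, -0.105, 0.129, 0.014]
ft_force: [-5.6, 0.9, 5.1]
gripper_width: 0.0006
```

Call:
jog_arm([
  {"grip": -1, "tx": -1, "ty": 0.2, "tz": -2, "rx": 0, "ry": 0, "rz": 0},
  {"grip": -1, "tx": -1, "ty": 0.2, "tz": -2, "rx": 0, "ry": 0, "rz": 0},
])

```text
time_s: 3.98
position: [0.4819, -0.1747, 0.0396]
tool_rot: [0.986, -0.106, 0.131, 0.015]
ft_force: [3.4, 0.3, 5.9]
gripper_width: 0.0004
```

```bash
python3 - <<'E'
from h import *
p,d=viewer.capture("side"); u,v=370,220
q=p[v-100:v+80,u-90:u+90]
cv2.imwrite("pics/s2.png",cv2.resize(q,None,fx=3,fy=3,interpolation=cv2.INTER_CUBIC))
m=nets.regions_of("round_bin","side")[0]["mask"];P=cloud("side",d,m)
o=cv2.imread("pics/side0.png");print("diff base",cv2.phaseCorrelate(np.float32(cv2.cvtColor(o[190:265,308:358],6)),np.float32(cv2.cvtColor(p[190:265,308:358],6))))
s=arm.sense();print(s["position"],s["ft_force"])
E
```

```text
diff base ((0.20196158633543604, -0.1001214053643551), 0.5738031522115071)
[ 0.48179914 -0.1746433   0.03943144] [1.1670342  0.56070985 4.91242563]
```

View pics/s2.png

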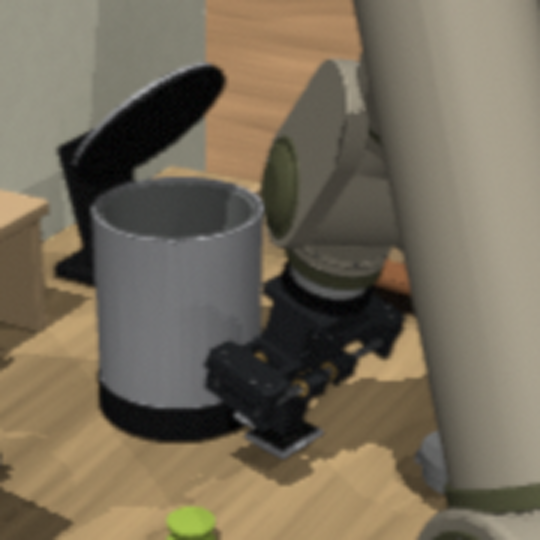

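The lid is well up (around (150,120)), the bin hasn't moved (about 0.2 px), and the side force has gone. I'll press on to the stop.

Call:
jog_arm([
  {"grip": -1, "tx": 0.2, "ty": 0, "tz": -2, "rx": 0, "ry": 0, "rz": 0},
  {"grip": -1, "tx": 0.2, "ty": 0, "tz": -2, "rx": 0, "ry": 0, "rz": 0},
  {"grip": -1, "tx": 0.2, "ty": 0, "tz": -2, "rx": 0, "ry": 0, "rz": 0},
  {"grip": -1, "tx": 0, "ty": 0, "tz": -1, "rx": 0, "ry": 0, "rz": 0},
])

```text
time_s: 4.42
position: [0.4823, -0.1747, 0.0323]
tool_rot: [0.986, -0.106, 0.131, 0.015]
ft_force: [2.2, -1.0, 4.6]
gripper_width: 0.0005
```

Call:
jog_arm([
  {"grip": -1, "tx": 0.2, "ty": 0, "tz": -1, "rx": 0, "ry": 0, "rz": 0},
  {"grip": -1, "tx": 0.2, "ty": 0, "tz": -1, "rx": 0, "ry": 0, "rz": 0},
])

```text
time_s: 4.58
position: [0.4827, -0.1747, 0.0304]
tool_rot: [0.986, -0.106, 0.131, 0.015]
ft_force: [-2.6, 1.1, 19.9]
gripper_width: 0.0004
```

Call:
jog_arm([
  {"grip": -1, "tx": 0.2, "ty": 0, "tz": -1, "rx": 0, "ry": 0, "rz": 0},
  {"grip": -1, "tx": 0, "ty": 0, "tz": 0, "rx": 0, "ry": 0, "rz": 0},
])

```text
time_s: 4.75
position: [0.4827, -0.1747, 0.0303]
tool_rot: [0.986, -0.105, 0.131, 0.015]
ft_force: [-6.8, 1.1, 22.7]
gripper_width: 0.0
```

The pedal is at its stop (the force jumped to 23 N). I'll hold it there for about 4 s and check the picture.

```bash
python3 - <<'E'
from h import *
t0=arm.sense()["time_s"]; f=[]
while arm.sense()["time_s"]-t0<3.9:
    p,d=viewer.capture("side"); f.append(arm.sense()["ft_force"])
q=p[120:300,280:460]
cv2.imwrite("pics/s3.png",cv2.resize(q,None,fx=3,fy=3,interpolation=cv2.INTER_CUBIC))
o=cv2.imread("pics/side0.png");print("diff base",cv2.phaseCorrelate(np.float32(cv2.cvtColor(o[190:265,308:358],6)),np.float32(cv2.cvtColor(p[190:265,308:358],6))))
s=arm.sense();print(t0,s["time_s"],len(f),s["position"],np.mean(f,0))
E
```

```text
diff base ((0.03157217961549108, -0.05636124105318174), 0.5970145594278972)
4.75 8.65 78 [ 0.48270953 -0.17467984  0.03025319] [-6.84274041  0.71588571 23.41195717]
```

View pics/s3.png

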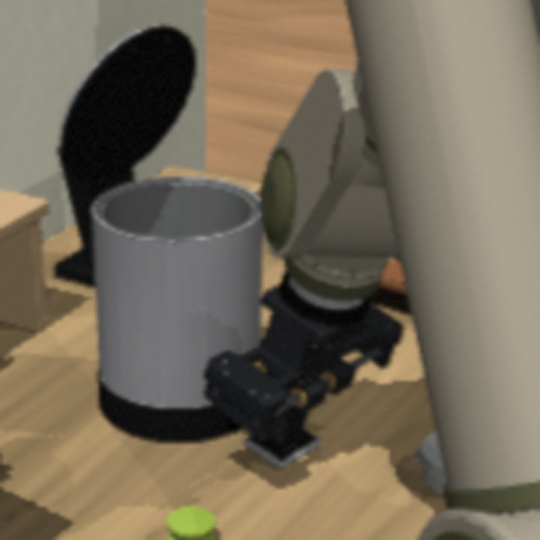

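The lid stands wide open (about (130,100)) and the bin hasn't moved. Now I'll ease the pedal up at about 8 mm/s.

Call:
jog_arm([
  {"grip": -1, "tx": -0.1, "ty": 0, "tz": 0.7, "rx": 0, "ry": 0, "rz": 0},
  {"grip": -1, "tx": -0.1, "ty": 0, "tz": 0.7, "rx": 0, "ry": 0, "rz": 0},
  {"grip": -1, "tx": -0.1, "ty": 0, "tz": 0.7, "rx": 0, "ry": 0, "rz": 0},
  {"grip": -1, "tx": -0.1, "ty": 0, "tz": 0.7, "rx": 0, "ry": 0, "rz": 0},
  {"grip": -1, "tx": -0.1, "ty": 0, "tz": 0.7, "rx": 0, "ry": 0, "rz": 0},
])

```text
time_s: 9.07
position: [0.4817, -0.1742, 0.0322]
tool_rot: [0.986, -0.106, 0.13, 0.015]
ft_force: [2.5, -1.6, 2.8]
gripper_width: 0.0003
```

Call:
jog_arm([
  {"grip": -1, "tx": -0.1, "ty": 0, "tz": 0.7, "rx": 0, "ry": 0, "rz": 0},
  {"grip": -1, "tx": -0.1, "ty": 0, "tz": 0.7, "rx": 0, "ry": 0, "rz": 0},
  {"grip": -1, "tx": -0.1, "ty": 0, "tz": 0.7, "rx": 0, "ry": 0, "rz": 0},
  {"grip": -1, "tx": -0.1, "ty": 0, "tz": 0.7, "rx": 0, "ry": 0, "rz": 0},
  {"grip": -1, "tx": -0.1, "ty": 0, "tz": 0.7, "rx": 0, "ry": 0, "rz": 0},
])

```text
time_s: 9.48
position: [0.4813, -0.1741, 0.0358]
tool_rot: [0.986, -0.106, 0.13, 0.015]
ft_force: [2.6, -1.2, 4.6]
gripper_width: 0.0007
```

Call:
jog_arm([
  {"grip": -1, "tx": 0, "ty": 0, "tz": 0.7, "rx": 0, "ry": 0, "rz": 0},
  {"grip": -1, "tx": 0, "ty": 0, "tz": 0.7, "rx": 0, "ry": 0, "rz": 0},
  {"grip": -1, "tx": 0, "ty": 0, "tz": 0.7, "rx": 0, "ry": 0, "rz": 0},
  {"grip": -1, "tx": 0, "ty": 0, "tz": 0.7, "rx": 0, "ry": 0, "rz": 0},
  {"grip": -1, "tx": 0, "ty": 0, "tz": 0.7, "rx": 0, "ry": 0, "rz": 0},
])

```text
time_s: 9.9
position: [0.4811, -0.1741, 0.0392]
tool_rot: [0.986, -0.105, 0.13, 0.014]
ft_force: [0.2, -1.1, 3.6]
gripper_width: -0.0002
```

Call:
jog_arm([
  {"grip": -1, "tx": 0, "ty": 0, "tz": 0.7, "rx": 0, "ry": 0, "rz": 0},
  {"grip": -1, "tx": 0, "ty": 0, "tz": 0.7, "rx": 0, "ry": 0, "rz": 0},
  {"grip": -1, "tx": 0, "ty": 0, "tz": 0.7, "rx": 0, "ry": 0, "rz": 0},
  {"grip": -1, "tx": 0, "ty": 0, "tz": 0.7, "rx": 0, "ry": 0, "rz": 0},
  {"grip": -1, "tx": 0, "ty": 0, "tz": 0.7, "rx": 0, "ry": 0, "rz": 0},
])

```text
time_s: 10.32
position: [0.4811, -0.1741, 0.0427]
tool_rot: [0.986, -0.105, 0.13, 0.014]
ft_force: [-1.4, -0.1, 4.3]
gripper_width: 0.0003
```

Call:
jog_arm([
  {"grip": -1, "tx": 0, "ty": 0, "tz": 0.7, "rx": 0, "ry": 0, "rz": 0},
  {"grip": -1, "tx": 0, "ty": 0, "tz": 0.7, "rx": 0, "ry": 0, "rz": 0},
  {"grip": -1, "tx": 0, "ty": 0, "tz": 0.7, "rx": 0, "ry": 0, "rz": 0},
  {"grip": -1, "tx": 0, "ty": 0, "tz": 0.7, "rx": 0, "ry": 0, "rz": 0},
  {"grip": -1, "tx": 0, "ty": 0, "tz": 0.7, "rx": 0, "ry": 0, "rz": 0},
])

```text
time_s: 10.73
position: [0.4811, -0.1741, 0.0462]
tool_rot: [0.986, -0.105, 0.13, 0.014]
ft_force: [-2.0, -0.7, 4.7]
gripper_width: 0.0005
```

Call:
jog_arm([
  {"grip": -1, "tx": 0, "ty": 0, "tz": 0.7, "rx": 0, "ry": 0, "rz": 0},
  {"grip": -1, "tx": 0, "ty": 0, "tz": 0.7, "rx": 0, "ry": 0, "rz": 0},
  {"grip": -1, "tx": 0, "ty": 0, "tz": 0.7, "rx": 0, "ry": 0, "rz": 0},
  {"grip": -1, "tx": 0, "ty": 0, "tz": 0.7, "rx": 0, "ry": 0, "rz": 0},
  {"grip": -1, "tx": 0, "ty": 0, "tz": 0.7, "rx": 0, "ry": 0, "rz": 0},
])

```text
time_s: 11.15
position: [0.4812, -0.1741, 0.0498]
tool_rot: [0.986, -0.105, 0.13, 0.015]
ft_force: [-1.6, -0.3, 6.3]
gripper_width: 0.0006
```

Call:
jog_arm([
  {"grip": -1, "tx": 0.1, "ty": 0, "tz": 0.7, "rx": 0, "ry": 0, "rz": 0},
  {"grip": -1, "tx": 0.1, "ty": 0, "tz": 0.7, "rx": 0, "ry": 0, "rz": 0},
  {"grip": -1, "tx": 0.1, "ty": 0, "tz": 0.7, "rx": 0, "ry": 0, "rz": 0},
  {"grip": -1, "tx": 0.1, "ty": 0, "tz": 0.7, "rx": 0, "ry": 0, "rz": 0},
  {"grip": -1, "tx": 0.1, "ty": 0, "tz": 0.7, "rx": 0, "ry": 0, "rz": 0},
])

```text
time_s: 11.57
position: [0.4816, -0.1741, 0.0533]
tool_rot: [0.986, -0.105, 0.13, 0.014]
ft_force: [-2.6, -0.4, 5.8]
gripper_width: 0.0008
```

Call:
jog_arm([
  {"grip": -1, "tx": 0.1, "ty": 0, "tz": 0.7, "rx": 0, "ry": 0, "rz": 0},
  {"grip": -1, "tx": 0.1, "ty": 0, "tz": 0.7, "rx": 0, "ry": 0, "rz": 0},
  {"grip": -1, "tx": 0.1, "ty": 0, "tz": 0.7, "rx": 0, "ry": 0, "rz": 0},
  {"grip": -1, "tx": 0.1, "ty": 0, "tz": 0.7, "rx": 0, "ry": 0, "rz": 0},
  {"grip": -1, "tx": 0.1, "ty": 0, "tz": 0.7, "rx": 0, "ry": 0, "rz": 0},
])

```text
time_s: 11.98
position: [0.482, -0.1742, 0.0568]
tool_rot: [0.986, -0.105, 0.13, 0.015]
ft_force: [-3.3, -0.7, 6.3]
gripper_width: 0.0006
```

Call:
jog_arm([
  {"grip": -1, "tx": 0, "ty": 0, "tz": 0.7, "rx": 0, "ry": 0, "rz": 0},
  {"grip": -1, "tx": 0, "ty": 0, "tz": 0.7, "rx": 0, "ry": 0, "rz": 0},
  {"grip": -1, "tx": 0, "ty": 0, "tz": 0.7, "rx": 0, "ry": 0, "rz": 0},
  {"grip": -1, "tx": 0, "ty": 0, "tz": 0.7, "rx": 0, "ry": 0, "rz": 0},
  {"grip": -1, "tx": 0, "ty": 0, "tz": 0.7, "rx": 0, "ry": 0, "rz": 0},
])

```text
time_s: 12.4
position: [0.4824, -0.1743, 0.0605]
tool_rot: [0.986, -0.106, 0.13, 0.015]
ft_force: [-0.4, -1.5, 7.5]
gripper_width: 0.0006
```

Call:
jog_arm([
  {"grip": -1, "tx": 0, "ty": 0, "tz": 0.6, "rx": 0, "ry": 0, "rz": 0},
  {"grip": -1, "tx": 0, "ty": 0, "tz": 0.6, "rx": 0, "ry": 0, "rz": 0},
  {"grip": -1, "tx": 0, "ty": 0, "tz": 0.6, "rx": 0, "ry": 0, "rz": 0},
  {"grip": -1, "tx": 0, "ty": 0, "tz": 0.6, "rx": 0, "ry": 0, "rz": 0},
  {"grip": -1, "tx": 0, "ty": 0, "tz": 0.6, "rx": 0, "ry": 0, "rz": 0},
])

```text
time_s: 12.82
position: [0.4824, -0.1742, 0.0634]
tool_rot: [0.986, -0.106, 0.13, 0.015]
ft_force: [1.2, -0.4, 0.1]
gripper_width: 0.0003
```

Call:
jog_arm([
  {"grip": -1, "tx": 0, "ty": 0, "tz": 0.6, "rx": 0, "ry": 0, "rz": 0},
  {"grip": -1, "tx": 0, "ty": 0, "tz": 0.6, "rx": 0, "ry": 0, "rz": 0},
  {"grip": -1, "tx": 0, "ty": 0, "tz": 0.6, "rx": 0, "ry": 0, "rz": 0},
  {"grip": -1, "tx": 0, "ty": 0, "tz": 0.6, "rx": 0, "ry": 0, "rz": 0},
  {"grip": -1, "tx": 0, "ty": 0, "tz": 0.6, "rx": 0, "ry": 0, "rz": 0},
])

```text
time_s: 13.23
position: [0.482, -0.174, 0.066]
tool_rot: [0.986, -0.106, 0.129, 0.014]
ft_force: [-0.1, -0.3, 0.4]
gripper_width: 0.0005
```

Call:
jog_arm([
  {"grip": -1, "tx": 0, "ty": 0, "tz": 0.6, "rx": 0, "ry": 0, "rz": 0},
  {"grip": -1, "tx": 0, "ty": 0, "tz": 0.6, "rx": 0, "ry": 0, "rz": 0},
  {"grip": -1, "tx": 0, "ty": 0, "tz": 0.6, "rx": 0, "ry": 0, "rz": 0},
  {"grip": -1, "tx": 0, "ty": 0, "tz": 0.6, "rx": 0, "ry": 0, "rz": 0},
  {"grip": -1, "tx": 0, "ty": 0, "tz": 0.6, "rx": 0, "ry": 0, "rz": 0},
])

```text
time_s: 13.65
position: [0.4822, -0.1741, 0.0693]
tool_rot: [0.986, -0.106, 0.13, 0.015]
ft_force: [-0.4, -0.6, -0.4]
gripper_width: -0.0001
```

Contact is lost at the expected rest height. I'll pull back up and outwards, then check.

Call:
jog_arm([
  {"grip": -1, "tx": -2, "ty": 0, "tz": 6, "rx": 0, "ry": 0, "rz": 0},
  {"grip": -1, "tx": -5, "ty": -1, "tz": 12, "rx": 0, "ry": 0, "rz": 0},
  {"grip": -1, "tx": -10, "ty": -5, "tz": 20, "rx": 0, "ry": 0, "rz": 0},
  {"grip": -1, "tx": -18, "ty": -15, "tz": 20, "rx": 0, "ry": 0, "rz": 0},
  {"grip": -1, "tx": -18, "ty": -18, "tz": 20, "rx": 0, "ry": 0, "rz": 0},
])

```text
time_s: 14.07
position: [0.4285, -0.2127, 0.1483]
tool_rot: [0.986, -0.105, 0.13, 0.014]
ft_force: [-0.5, -0.9, 0.9]
gripper_width: 0.0005
```

Call:
jog_arm([
  {"grip": -1, "tx": -18, "ty": -20, "tz": 15, "rx": 0, "ry": 0, "rz": 0},
  {"grip": -1, "tx": -18, "ty": -20, "tz": 10, "rx": 0, "ry": 0, "rz": 0},
  {"grip": -1, "tx": -15, "ty": -18, "tz": 5, "rx": 0, "ry": 0, "rz": 0},
  {"grip": -1, "tx": -8, "ty": -10, "tz": 0, "rx": 0, "ry": 0, "rz": 0},
  {"grip": -1, "tx": 0, "ty": 0, "tz": 0, "rx": 0, "ry": 0, "rz": 0},
])

```text
time_s: 14.48
position: [0.3691, -0.2829, 0.178]
tool_rot: [0.986, -0.107, 0.13, 0.015]
ft_force: [0.5, -0.3, -0.4]
gripper_width: 0.0006
```

```bash
python3 - <<'E'
from h import *
o=cv2.imread("pics/side0.png")
for c in("side","top"):
    p,d=viewer.capture(c); cv2.imwrite(f"pics/{c}4.png",p)
    for t in("round_bin","round_pad"): print(c,t,[np.round(r["location"],3) for r in nets.find_in(t,c)[:1]])
a,b=cv2.imread("pics/side4.png"),cv2.imread("pics/top4.png")
for nm,x,y in(("side",a,(slice(175,270),slice(305,372))),("top",b,(slice(180,275),slice(355,432)))):
    g=lambda im:np.float32(cv2.cvtColor(im[y],6)); print(nm,"shift",cv2.phaseCorrelate(g(cv2.imread(f"pics/{nm}0.png")),g(x)))
cv2.imwrite("pics/both4.png",np.hstack([cv2.resize(a[140:340,200:400],(400,400)),cv2.resize(b[140:340,250:450],(400,400))]))
print(arm.sense()["qd"].round(3),arm.sense()["time_s"])
E
```

```text
side round_bin [array([ 0.569, -0.148,  0.133])]
side round_pad [array([ 0.486, -0.172,  0.04 ])]
top round_bin [array([0.359, 0.138, 0.005])]
top round_pad [array([ 0.491, -0.174,  0.041])]
side shift ((0.04678679461400037, -0.05879742009443589), 0.9761981815099716)
top shift ((-0.01219166478790612, 0.03512790238738006), 0.9522650964558125)
[-0.004  0.001 -0.001  0.     0.001 -0.003] 14.7833
```

View pics/both4.png

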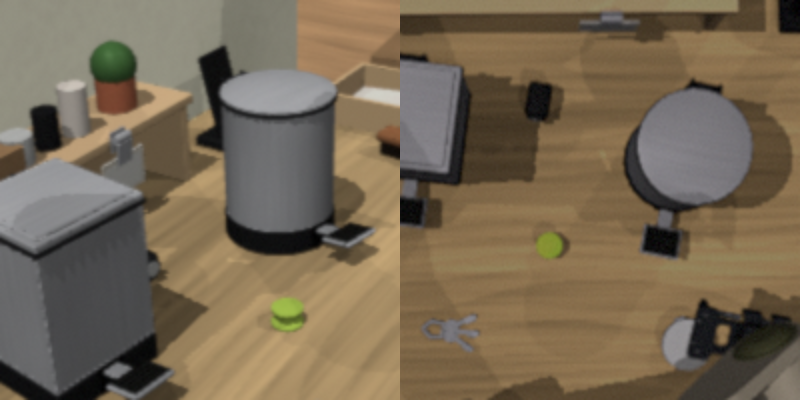

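Both lids are shut, the pedal is up, nothing has been displaced, and the gripper is well clear at z = 0.18 m. I'm handing the job in.

```bash
python3 -c "
from plant import order
print(order.job_done())"
```

```text
the job is handed in; nothing more can be done
None
```

The job is done and handed in. I pressed the round bin's pedal to its stop with the closed fingertips, and the lid stood wide open. I held it there for 3.9 s, then eased it up at about 8 mm/s over roughly 4 s. Contact ended at the pedal's rest height, and I took the hand away. The whole job took about 15 s.

**Last checks:**
- **Lids and pedal:** the pictures show both lids shut, and the round bin's pad is back at about 41 mm.
- **Position:** the round bin shifted by less than 0.1 px in both views. The square bin, phone grip and keys look undisturbed in the final picture.
- **Forces:** the most I read was about 23 N, with the pedal on its stop. The side force reached 5.6 N on the way down and about 7 N during the hold.

**One disagreement:** in the last top view the network placed "round_bin" at (0.36, 0.14), a false hit. The picture, the side view and the image shift all show the bin where it was.

**Not measured:** I didn't measure the lid's closing speed. At that pad speed it works out to about 0.35 rad/s, well under the 1.5 rad/s slam limit.

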